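Load the reagent caddy

TASK

Pack the four-well caddy for the next bench: stand the tall jar, the medium jar, the small slim bottle and the tiny vial upright in the wells, the widest container in the widest well and so on down, so that each stands on the floor of the well made for it. The squat, wide jar and the bottle with the narrow neck do not belong in the caddy: leave them standing where they are.

Things in the scene. Friction and masses are not known exactly. Their poses are not given: they have to be found in the camera images.
- tall_jar_center (a point): Tall round plastic screw-cap jar, 62 mm in diameter and 122 mm high; the cap, 51 mm wide, is the top 22 mm, the body below is straight. About 0.3 kg. The point is its centre, half-way up, on its axis; z points up through the cap. It stands upright and loose on the worktop (z = 0).
- medium_jar_center (a point): Medium round plastic screw-cap jar, 48 mm in diameter and 87 mm high; the cap, 40 mm wide, is the top 17 mm, the body below is straight. About 0.14 kg. The point is its centre, half-way up, on its axis; z points up through the cap. It stands upright and loose on the worktop (z = 0).
- small_bottle_center (a point): Small slim round plastic screw-cap bottle, 34 mm in diameter and 80 mm high; the cap, 21 mm wide, is the top 16 mm. About 0.06 kg. The point is its centre, half-way up, on its axis; z points up through the cap. It stands upright and loose on the worktop (z = 0).
- vial_center (a point): Tiny brown glass screw-cap vial, 22 mm in diameter and 52 mm high, the smallest of all. For gripping, its body counts as an upright square bar 18 mm wide whose sides lie along its own x and y axes, up to 49 mm high. About 0.02 kg. The point is its centre, half-way up, on its axis; z points up through the cap. It stands upright and loose on the worktop (z = 0).
- squat_jar_center (a point): Look-alike that stays: squat, wide screw-cap jar, 68 mm in diameter and 102 mm high (wider and lower than the tall jar). The point is its centre, half-way up, on its axis; z points up through the cap. It stands upright and loose on the worktop (z = 0).
- necked_bottle_center (a point): Look-alike that stays: half-full bottle with sloping shoulders and a narrow neck and cap, 62 mm in diameter and 152 mm high, the tallest of the six. The point is its centre, half-way up, on its axis; z points up through the cap. It stands upright and loose on the worktop (z = 0).
- well_78: Fixed square grey block, 94 x 94 x 16 mm, with a round well 78 mm wide, 12 mm deep at its middle, floor black (the largest well, for the tall jar); one of four, in changing order, 2 x 2 at 96 mm pitch in a 204 mm square aluminium tray (the caddy). Origin: centre of the block's underside, 5 mm above the worktop; z up, x, y along its sides. Well floor 4 mm, rim 16 mm above the origin.
- well_64: Fixed square grey block, 94 x 94 x 16 mm, with a round well 64 mm wide, 12 mm deep at its middle, floor black (the second largest, for the medium jar); one of four, in changing order, 2 x 2 at 96 mm pitch in a 204 mm square aluminium tray (the caddy). Origin: centre of the block's underside, 5 mm above the worktop; z up, x, y along its sides. Well floor 4 mm, rim 16 mm above the origin.
- well_50: Fixed square grey block, 94 x 94 x 16 mm, with a round well 50 mm wide, 12 mm deep at its middle, floor black (the third, for the small bottle); one of four, in changing order, 2 x 2 at 96 mm pitch in a 204 mm square aluminium tray (the caddy). Origin: centre of the block's underside, 5 mm above the worktop; z up, x, y along its sides. Well floor 4 mm, rim 16 mm above the origin.
- well_38: Fixed square grey block, 94 x 94 x 16 mm, with a round well 38 mm wide, 12 mm deep at its middle, floor black (the smallest, for the vial); one of four, in changing order, 2 x 2 at 96 mm pitch in a 204 mm square aluminium tray (the caddy). Origin: centre of the block's underside, 5 mm above the worktop; z up, x, y along its sides. Well floor 4 mm, rim 16 mm above the origin.
There are look-alikes about, which are no part of the job. Leave any green or turquoise look-alike of the part that bears medium_jar_center alone.

How it is judged:
At the end, for the whole second after the job is handed in: Tall jar, medium jar, small bottle and vial stand in the 78, 64, 50 and 38 mm wells: each within 15 mm of its well's centre, foot within 5 mm of the well's floor, upright within 0.1 rad, at rest (under 0.02 m/s). The squat jar and necked bottle stand within 0.1 rad and 20 mm of their starts (horizontal distance between tall_jar_center and well_78 below 0.015 m and z of tall_jar_center in the frame of well_78 between 0.06 and 0.07 m and angle between each of tall_jar_center, medium_jar_center, small_bottle_center, vial_center, squat_jar_center, necked_bottle_center's own z axis and vertical below 0.1 rad and linear speed of each of tall_jar, medium_jar, small_bottle, vial below 0.02 m/s and horizontal distance between medium_jar_center and well_64 below 0.015 m and z of medium_jar_center in the frame of well_64 between 0.0425 and 0.0525 m and horizontal distance between small_bottle_center and well_50 below 0.015 m and z of small_bottle_center in the frame of well_50 between 0.039 and 0.049 m and horizontal distance between vial_center and well_38 below 0.015 m and z of vial_center in the frame of well_38 between 0.025 and 0.035 m and distance of each of squat_jar_center, necked_bottle_center from where it was at the start of the episode below 0.02 m); the robot touches nothing.
It fails at once if the squat jar is shifted by more than 2 cm or toppled (distance of squat_jar_center from where it was at the start of the episode above 0.02 m or angle between squat_jar_center's own z axis and vertical above 0.3 rad).
It fails at once if the necked bottle is shifted by more than 2 cm or toppled (distance of necked_bottle_center from where it was at the start of the episode above 0.02 m or angle between necked_bottle_center's own z axis and vertical above 0.3 rad).
It also fails if it takes over 109 s, if anything falls off the work surface, if the arm or the gripper's body presses on something with over 40 N, if the wrist force passes 120 N, or if a joint passes its speed limit or range.

ROBOT

A 6-joint arm with a two-finger parallel gripper is mounted at the origin on a cart in front of the work surface, level with it; the furniture and walls round the work are solid. World frame = base frame: x ahead of the robot, y to its left, z up, the work surface at z = 0. Lengths are in m, angles in rad, forces in N, time in s.
With the tool pointing down it reaches from about 0.375 to 0.975 m from the base axis. Payload 3.8 kg.
Tool frame: the origin (TCP) lies midway between the tips of the shut fingers; the grasp point (between the pads) lies 19 mm behind it; z points along the fingers, y is the direction in which the jaws open and shut (so a half turn about z gives the same grasp; the last joint's range is limited). The gripper opens to 85 mm and grips with 20 to 120 N. Pads are 22 mm wide; open, the fingers measure 114 mm over their backs; the gripper's body (76 mm by 85 mm) begins 54 mm behind the grasp point. The pads swing forward as they close: fully open they stand 13 mm farther back than shut.
Start: joints at [-1.244, 0.264, 1.604, -0, 1.274, -0.037], TCP at [0.24, -0.631, 0.231] pointing down, gripper open.
Joint ranges: [-2.63, 2.63], [-0.94, 2.18], [0.31, 2.57], [-1.31, 4.45], [0, 2.66], [-2.55, 2.55]. Speed limits (rad/s): [2.57, 2.57, 3.14, 3.14, 3.14, 3.14].

INTERFACE

Orientations are given as a rotation vector (axis times angle).
In Python, from workcell import bot gives the robot as it stands. The module is installed in compiled form; this text tells all that it offers.
- The arm moves only by the tool play_rows, never from a script. Its argument "series" is a list of rows, each an object with "translation": the shift along the tool's x, y, z in m, a list of three; "spin": the turn about the tool's z in units of 5 degrees (1.0 is 5 degrees). In form: [{"translation": [dx, dy, dz], "spin": spin}, ...]. A call has 1 to 5 rows; each row shifts and turns the commanded pose from where the row before left it, along the tool's axes as they then stand; what a row does not reach is not made up. A row lasts 1/10 s, in which the tool goes at most 50 mm and 8.59 degrees, less where a joint would pass 70% of its speed; a pose out of reach is approached as far as the arm can. A call is refused whole if a number of a shift passes 0.05 or a number of a turn 1, either way. A call with a gripper value outside its range is refused whole. "jaw" is the gripper's target within -1 to 1 (fully open at 1, half-way at 0, shut at -1), set as the call begins (left out, the last holds). The fingers move at their own pace and stop on an object; "force" is the grip in N (left out, the last holds). Time passes only in rows, so rows that do not move let the fingers close. It gives the time, the measured TCP pose, the force and the opening at its end, in the units of the state.
- bot.read_state(): the state, without advancing time (a new reading comes with each control period).
- bot.read_camera(name): name is "scene" or "top" or "wrist"; returns the picture (384x512x3 uint8, blue, green, red); there is no depth.
- bot.get_calibration(name): a dict with "fov_y" (degrees; the focal length in pixels is half the picture's height over the tangent of half this angle, whatever the lens; pixels are square), "cx", "cy" (the principal point, pixels), "R" (3x3) and "t" (3): a world point X has camera coordinates R X + t. Camera axes: x right, y down, z forward; pixel columns grow to the right and rows downward; lengths in m; the calibration is good to about 2 mm. A picture is of the moment at which its call begins: read the wrist's pose just before it. get_calibration takes no time and is no camera call; for the wrist camera it gives the pose at the moment of the call.
- bot.finish_job(): hands the job in, once; it reports no verdict.
The state is a dict: "time": time; "q": joint angles; "joint_vel": joint speeds; "joint_torque": joint torques, N m; "tool_pos": TCP position; "tcp_rot": TCP orientation; "wrist_force": force on the tool from outside, world axes, zero at the start; "torque": the same for the moment, N m; "width": opening from 0.0 (shut) to 1.0 (fully open).
Only numpy, scipy, OpenCV 4.12 (cv2) and the standard library are available. Lean on these libraries where they do the work, as an engineer would, in place of code of your own. Each camera call takes 0.05 s, during which the arm holds its last target. There are 200 camera calls.

## Working session

There is one attempt and no reset: what is moved stays moved. The work goes in short steps, Python scripts to look and compute and a tool call to move; the robot and the scene stay as the last step left them, time stands still between calls to the robot, and variables do not carry over. Pictures are saved under pics/ and viewed, about 12 in all and at most 16, crops included, and the job is handed in when it is done.

Besides the shell and the picture viewer there is one more tool, called after "Call:" by a JSON object that holds its "method" and its "body", one argument or row to a line. play_rows: Moves the arm, as the interface text tells. Its arguments: {"type":"object","properties":{"series":{"type":"array","items":{"type":"object","properties":{"translation":{"type":"array","items":{"type":"number"}},"spin":{"type":"number"}}}},"jaw":{"type":"number"},"force":{"type":"number"}},"required":["series"]}

```bash
mkdir -p pics
python3 - <<'E'
from workcell import bot
import cv2,numpy as np
s=bot.read_state();print({k:np.round(v,3) for k,v in s.items()})
for n in("scene","top"):
    im=bot.read_camera(n);cv2.imwrite(f"pics/{n}0.png",im);c=bot.get_calibration(n);print(n,c)
print(bot.get_calibration("wrist"))
E
```

```text
{'time': np.float64(0.0), 'q': array([-1.244,  0.265,  1.605,  0.   ,  1.274, -0.037]), 'joint_vel': array([-0.   , -0.   ,  0.001,  0.001, -0.001, -0.002]), 'joint_torque': array([-1.0000e-03, -5.1513e+01, -3.6731e+01,  0.0000e+00,  1.3000e-02,
       -0.0000e+00]), 'tool_pos': array([ 0.24, -0.63,  0.23]), 'tcp_rot': array([-3.088e+00, -5.680e-01,  1.000e-03]), 'wrist_force': array([-0.444,  0.096, -0.131]), 'torque': array([-0.027, -0.028,  0.048]), 'width': np.float64(1.0)}
scene {'fov_y': 47.31868966783527, 'cx': 263.68592243044276, 'cy': 190.41939781395382, 'R': array([[-0.89803881, -0.43986114,  0.00696169],
       [-0.32468303,  0.65204261, -0.68514331],
       [ 0.29682861, -0.61754563, -0.72837502]]), 't': array([0.42108974, 0.22856263, 1.43199167])}
top {'fov_y': 51.81817763614768, 'cx': 254.0527880945339, 'cy': 190.79041436081408, 'R': array([[-0.01901916, -0.99963147, -0.01937011],
       [-0.98147942,  0.02236048, -0.19025813],
       [ 0.19062114,  0.01539281, -0.98154299]]), 't': array([0.01409804, 0.5126667 , 1.12263541])}
{'fov_y': 62.23455141419546, 'cx': 260.55125153642956, 'cy': 195.87755983561928, 'R': array([[ 0.35653472, -0.93427894, -0.00241966],
       [-0.88511367, -0.33859936,  0.3192558 ],
       [-0.29909326, -0.11168411, -0.94766549]]), 't': array([-0.67387554, -0.04263968,  0.38054905])}
```

View pics/scene0.png

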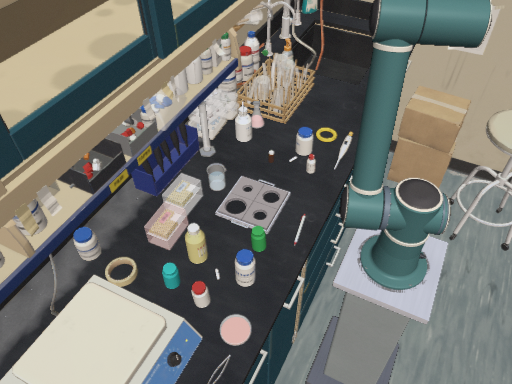

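View pics/top0.png

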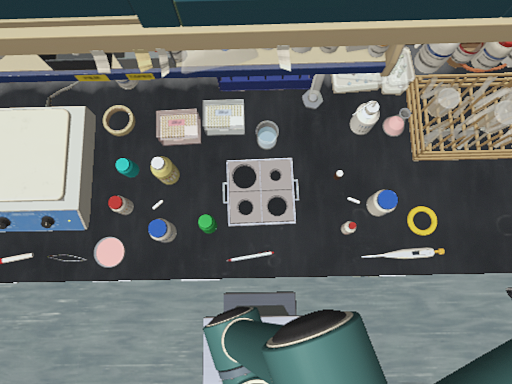

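The scene shows the caddy at top (261,190). Candidates for each thing (top pixels):
- Tall or squat jar: blue caps at (160,230) and (383,202). There is a third blue-cap jar at the back, scene (87,243).
- Medium jar: red cap (120,205). The green (206,223) and turquoise (126,167) ones are look-alikes.
- Small bottle: red cap (347,228).
- Vial: white cap (340,173).
- Necked bottle: yellow (165,170).

Next I'll check these in one close composite and measure.

```bash
cat > h.py <<'E'
from workcell import bot
import cv2,numpy as np
H,W=384,512
def ray(c,u,v):
    f=H/2/np.tan(np.radians(c['fov_y'])/2)
    d=c['R'].T@np.array([(u-c['cx'])/f,(v-c['cy'])/f,1.]);o=-c['R'].T@c['t'];return o,d
def onz(c,u,v,z):
    o,d=ray(c,u,v);return o+d*(z-o[2])/d[2]
def proj(c,X):
    f=H/2/np.tan(np.radians(c['fov_y'])/2);p=c['R']@np.array(X)+c['t'];return np.array([c['cx']+f*p[0]/p[2],c['cy']+f*p[1]/p[2]])
def tri(c1,p1,c2,p2):
    o1,d1=ray(c1,*p1);o2,d2=ray(c2,*p2)
    s=np.linalg.lstsq(np.c_[d1,-d2],o2-o1,rcond=None)[0];a=o1+s[0]*d1;b=o2+s[1]*d2
    return (a+b)/2,np.linalg.norm(a-b)
E
python3 - <<'E'
from h import *
t=cv2.imread('pics/top0.png');s=cv2.imread('pics/scene0.png')
ct,cs=bot.get_calibration('top'),bot.get_calibration('scene')
def caps(im,lo,hi,amin=15):
    h=cv2.cvtColor(im,cv2.COLOR_BGR2HSV);m=cv2.inRange(h,lo,hi)
    n,l,st,ce=cv2.connectedComponentsWithStats(m)
    return [(tuple(np.round(ce[i],1)),st[i].tolist()) for i in range(1,n) if st[i,4]>=amin]
for nm,lo,hi in(("blue",(105,150,90),(122,255,255)),("red",(172,140,80),(180,255,255)),("red2",(0,150,80),(6,255,255))):
    print(nm);
    for k,im in(("top",t),("scene",s)):print(k,caps(im,lo,hi))
def crop(im,x,y,r=32):return cv2.resize(im[y-r:y+r,x-r:x+r],(260,260),interpolation=cv2.INTER_CUBIC)
r1=np.hstack([crop(s,245,268),crop(s,304,145),crop(s,275,158)])
r2=np.hstack([crop(t,160,230),crop(t,383,202),crop(t,343,200)])
cv2.imwrite('pics/comp.png',np.vstack([r1,r2]))
cv2.imwrite('pics/cad.png',cv2.resize(t[145:240,215:310],(570,570),interpolation=cv2.INTER_CUBIC))
E
```

```text
blue
top [((np.float64(387.4), np.float64(199.2)), [378, 190, 20, 19, 299]), ((np.float64(156.9), np.float64(227.7)), [148, 219, 19, 18, 256])]
scene [((np.float64(251.1), np.float64(33.8)), [249, 31, 6, 6, 23]), ((np.float64(305.0), np.float64(131.1)), [298, 127, 14, 10, 96]), ((np.float64(190.9), np.float64(135.2)), [188, 131, 7, 8, 19]), ((np.float64(150.7), np.float64(187.6)), [145, 181, 11, 13, 32]), ((np.float64(82.2), np.float64(234.0)), [73, 227, 19, 15, 208]), ((np.float64(244.4), np.float64(256.0)), [236, 249, 17, 16, 189])]
red
top []
scene []
red2
top [((np.float64(506.3), np.float64(43.7)), [499, 42, 13, 5, 50]), ((np.float64(114.8), np.float64(202.0)), [108, 196, 14, 13, 144]), ((np.float64(351.9), np.float64(225.0)), [349, 222, 7, 7, 39])]
scene [((np.float64(244.9), np.float64(50.0)), [240, 46, 11, 9, 83]), ((np.float64(140.2), np.float64(125.0)), [137, 122, 7, 7, 33]), ((np.float64(127.2), np.float64(132.5)), [122, 129, 11, 7, 49]), ((np.float64(310.8), np.float64(156.2)), [309, 154, 4, 5, 15]), ((np.float64(88.1), np.float64(169.7)), [83, 162, 10, 17, 101]), ((np.float64(198.4), np.float64(287.0)), [192, 281, 14, 13, 138])]
```

View pics/comp.png

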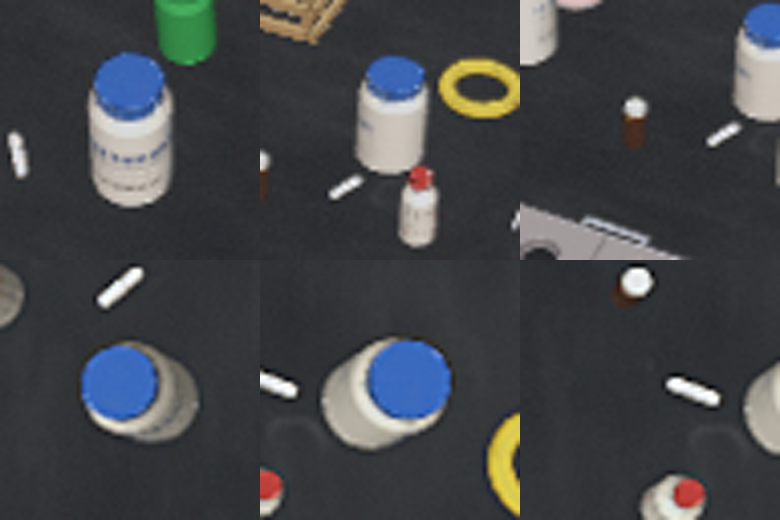

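View pics/cad.png

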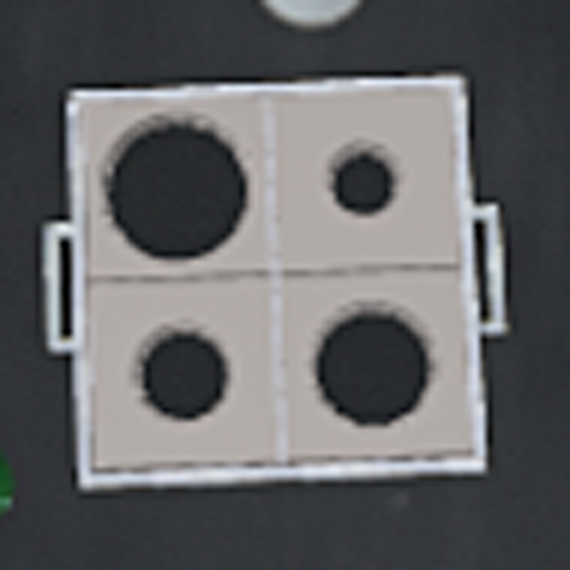

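The two jars are confirmed by shape: the left blue-cap jar looks taller. The caddy crop shows the wells as 78 top-left, 38 top-right, 50 bottom-left and 64 bottom-right.

Run:
```python
from h import *
t=cv2.imread('pics/top0.png');s=cv2.imread('pics/scene0.png')
ct,cs=bot.get_calibration('top'),bot.get_calibration('scene')
def cen(im,lo,hi,box):
    x,y,r=box;h=cv2.cvtColor(im,cv2.COLOR_BGR2HSV)[y-r:y+r,x-r:x+r];m=cv2.inRange(h,lo,hi)
    n,l,st,ce=cv2.connectedComponentsWithStats(m);i=1+np.argmax(st[1:,4]);c=max(cv2.findContours((l==i).astype(np.uint8),0,1)[0],key=len)
    return np.array(ce[i])+[x-r,y-r],st[i].tolist()
B=((105,150,60),(122,255,255));R=((0,120,60),(8,255,255));Wt=((0,0,170),(180,60,255))
for nm,c,bt,bs,h in(("tall",B,(157,228,16),(244,256,14),.122),("squat",B,(387,199,16),(305,131,14),.102),("medium",R,(115,202,14),(198,287,14),.087),("small",R,(352,225,8),(311,156,8),.080),("vial",Wt,(340,173,7),(271,152,5),.052)):
    p,a=cen(t,*c,bt);q,b=cen(s,*c,bs);X,e=tri(ct,p,cs,q)
    print(nm,p.round(1),q.round(1),'tri',X.round(3),'err',round(e,4),'top-plane',onz(ct,*p,h-.003).round(3),'scene',onz(cs,*q,h-.005).round(3),a[4],b[4])
# necked bottle cap
for z in(.15,):print('neck',onz(ct,159,162,z).round(3))
for nm,p in(("green",(206,221)),("turq",(123,165))):print(nm,onz(ct,*p,.08).round(3))
# wells
g=cv2.cvtColor(t,cv2.COLOR_BGR2GRAY);m=(g[145:240,215:310]<95).astype(np.uint8)
m=cv2.inRange(cv2.resize(g[145:240,215:310],None,fx=4,fy=4,interpolation=cv2.INTER_CUBIC),0,105)
n,l,st,ce=cv2.connectedComponentsWithStats(m)
for i in range(1,n):
    if 600<st[i,4]<15000:
        c=ce[i]/4+[215,145];print(c.round(1),st[i].tolist(),2*np.sqrt(st[i,4]/16/np.pi).round(1),onz(ct,*c,.013).round(4),onz(ct,*c,.021).round(4))
```

```text
tall [156.9 227.7] [244.4 256. ] tri [0.401 0.271 0.118] err 0.0016 top-plane [0.402 0.271 0.119] scene [0.401 0.27  0.117] 256 189
squat [387.4 199.2] [305.  131.1] tri [ 0.47  -0.371  0.099] err 0.0005 top-plane [ 0.471 -0.371  0.099] scene [ 0.471 -0.374  0.097] 299 96
medium [114.7 201.9] [198.4 287.1] tri [0.482 0.405 0.083] err 0.0017 top-plane [0.483 0.405 0.084] scene [0.482 0.404 0.082] 151 148
small [352. 225.] [310.8 156.3] tri [ 0.403 -0.274  0.072] err 0.0007 top-plane [ 0.402 -0.273  0.077] scene [ 0.403 -0.27   0.075] 41 22
vial [339.2 172.8] [270.8 152.2] tri [ 0.562 -0.252  0.046] err 0.0007 top-plane [ 0.562 -0.251  0.049] scene [ 0.561 -0.251  0.047] 37 17
neck [0.58  0.262 0.15 ]
green [0.422 0.142 0.08 ]
turq [0.593 0.387 0.08 ]
[244.3 176.7] [69, 81, 96, 93, 6842] 23.4 [0.5647 0.0331 0.013 ] [0.5628 0.0328 0.021 ]
[275.4 175.5] [221, 101, 43, 42, 1389] 10.6 [ 0.5663 -0.0628  0.013 ] [ 0.5645 -0.0625  0.021 ]
[277.  206.3] [210, 207, 78, 77, 4619] 19.2 [ 0.4705 -0.0647  0.013 ] [ 0.4692 -0.0644  0.021 ]
[245.5 207.5] [93, 221, 59, 59, 2717] 14.8 [0.4688 0.0308 0.013 ] [0.4676 0.0305 0.021 ]
```

Heights match: the left blue-cap jar's cap is at about 0.12, so it is the tall jar, and the right one's is about 0.10, so it is the squat jar. Well spacing comes out at 96 mm. I'll first spin so the jaws open along world x. The tool axes will then be (world y, world x, −z).

Call:
{"method": "play_rows", "body": {
  "series": [
    {"translation": [0,0,0],"spin": -1},
    {"translation": [0,0,0],"spin": -1},
    {"translation": [0,0,0],"spin": -1},
    {"translation": [0,0,0],"spin": -1},
    {"translation": [0,0,0],"spin": -1}
  ],
  "jaw": 1,
  "force": 40
}}

```text
time: 0.6
tool_pos: [0.24, -0.6304, 0.2305]
tcp_rot: [-2.89, -1.228, -0.0]
wrist_force: [0.2, -0.5, 0.8]
width: 0.998
```

Call:
{"method": "play_rows", "body": {
  "series": [
    {"translation": [0,0,0],"spin": -1},
    {"translation": [0,0,0],"spin": -1},
    {"translation": [0,0,0],"spin": -1},
    {"translation": [0,0,0],"spin": -1},
    {"translation": [0,0,0],"spin": -1}
  ]
}}

```text
time: 1.1
tool_pos: [0.24, -0.6304, 0.2304]
tcp_rot: [-2.556, -1.825, -0.001]
wrist_force: [0.5, -0.3, -0.6]
width: 1.003
```

Call:
{"method": "play_rows", "body": {
  "series": [
    {"translation": [0,0,0],"spin": -1},
    {"translation": [0,0,0],"spin": -1},
    {"translation": [0,0,0],"spin": -1},
    {"translation": [0,0,0],"spin": -0.84},
    {"translation": [0,0,0],"spin": 0}
  ]
}}

```text
time: 1.6
tool_pos: [0.24, -0.6305, 0.2306]
tcp_rot: [-2.22, -2.222, -0.001]
wrist_force: [-0.5, -1.0, 0.1]
width: 0.998
```

Call:
{"method": "play_rows", "body": {
  "series": [
    {"translation": [0.036,0.016,0],"spin": 0},
    {"translation": [0.036,0.016,0],"spin": 0},
    {"translation": [0.036,0.016,0],"spin": 0},
    {"translation": [0.036,0.016,0],"spin": 0},
    {"translation": [0.036,0.016,0],"spin": 0}
  ]
}}

```text
time: 2.1
tool_pos: [0.3203, -0.4492, 0.231]
tcp_rot: [-2.223, -2.219, -0.0]
wrist_force: [0.8, 0.2, -0.7]
width: 0.995
```

Call:
{"method": "play_rows", "body": {
  "series": [
    {"translation": [0.036,0.017,0],"spin": 0},
    {"translation": [0.036,0.017,0],"spin": 0},
    {"translation": [0.036,0.017,0],"spin": 0},
    {"translation": [0.036,0.016,0],"spin": 0},
    {"translation": [0.032,0.016,0],"spin": 0}
  ]
}}

```text
time: 2.6
tool_pos: [0.4031, -0.2728, 0.2311]
tcp_rot: [-2.223, -2.22, -0.0]
wrist_force: [0.2, -0.5, 0.4]
width: 1.004
```

Run:
```python
from h import *
print(bot.read_state()['tool_pos'].round(4))
c=bot.get_calibration('wrist');im=bot.read_camera('wrist');cv2.imwrite('pics/w1.png',im)
print('expected px small cap',proj(c,(.403,-.273,.08)).round(),'vial cap',proj(c,(.562,-.251,.052)).round())
h=cv2.cvtColor(im,cv2.COLOR_BGR2HSV)
n,l,st,ce=cv2.connectedComponentsWithStats(cv2.inRange(h,(0,150,70),(7,255,255)))
for i in range(1,n):
    if st[i,4]>60:print(ce[i].round(1),st[i],onz(c,*ce[i],.078).round(4))
ct,cs=bot.get_calibration('top'),bot.get_calibration('scene')
print('balance corner',tri(ct,(83,110),cs,(107,284)))
```

```text
[ 0.4031 -0.2728  0.2311]
expected px small cap [261. 179.] vial cap [417. 151.]
[261.7 177.9] [253 168  19  21 294] [ 0.4037 -0.2722  0.078 ]
balance corner (array([0.75006016, 0.51085899, 0.07573331]), np.float64(0.03766299919649553))
```

View pics/w1.png

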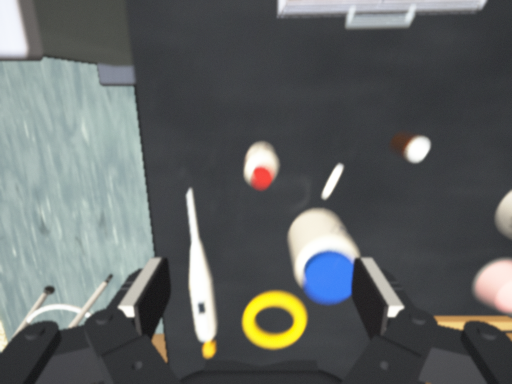

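The wrist picture shows the small bottle's red cap at (262,178), where expected, with the squat jar clear of the fingers. Descending and gripping.

Call:
{"method": "play_rows", "body": {
  "series": [
    {"translation": [0,0,0.042],"spin": 0},
    {"translation": [0,0,0.042],"spin": 0},
    {"translation": [0,0,0.042],"spin": 0},
    {"translation": [0,0,0.042],"spin": 0},
    {"translation": [0,0,0.042],"spin": 0}
  ]
}}

```text
time: 3.15
tool_pos: [0.4028, -0.2747, 0.0199]
tcp_rot: [2.222, 2.22, 0.0]
wrist_force: [0.1, -0.7, -0.2]
width: 1.001
```

Call:
{"method": "play_rows", "body": {
  "series": [
    {"translation": [0,0,0],"spin": 0},
    {"translation": [0,0,0],"spin": 0},
    {"translation": [0,0,0],"spin": 0},
    {"translation": [0,0,0],"spin": 0},
    {"translation": [0,0,0],"spin": 0}
  ],
  "jaw": -1,
  "force": 30
}}

```text
time: 3.65
tool_pos: [0.4049, -0.2765, 0.0242]
tcp_rot: [2.217, 2.219, 0.001]
wrist_force: [-1.5, -0.7, 7.7]
width: 0.388
```

Call:
{"method": "play_rows", "body": {
  "series": [
    {"translation": [0,0,0],"spin": 0},
    {"translation": [0,0,0],"spin": 0},
    {"translation": [0,0,0],"spin": 0},
    {"translation": [0,0,0],"spin": 0},
    {"translation": [0,0,0],"spin": 0}
  ]
}}

```text
time: 4.15
tool_pos: [0.4048, -0.2765, 0.0242]
tcp_rot: [2.217, 2.218, 0.001]
wrist_force: [-1.9, -0.3, 7.0]
width: 0.389
```

Call:
{"method": "play_rows", "body": {
  "series": [
    {"translation": [0,0,-0.04],"spin": 0},
    {"translation": [0,0,-0.04],"spin": 0},
    {"translation": [0,0,-0.04],"spin": 0},
    {"translation": [0.03,0.005,0],"spin": 0},
    {"translation": [0.045,0.01,0],"spin": 0}
  ]
}}

```text
time: 4.65
tool_pos: [0.4201, -0.2016, 0.1452]
tcp_rot: [2.219, 2.212, 0.003]
wrist_force: [0.9, 0.9, -0.6]
width: 0.391
```

Call:
{"method": "play_rows", "body": {
  "series": [
    {"translation": [0.045,0.01,0],"spin": 0},
    {"translation": [0.045,0.01,0],"spin": 0},
    {"translation": [0.045,0.01,0],"spin": 0},
    {"translation": [0.045,0.01,0],"spin": 0},
    {"translation": [0.045,0.01,0],"spin": 0}
  ]
}}

```text
time: 5.15
tool_pos: [0.4684, 0.0273, 0.1429]
tcp_rot: [2.219, 2.22, 0.004]
wrist_force: [1.1, -0.1, 0.0]
width: 0.389
```

Run:
```python
from h import *
s=bot.read_state();print(s['tool_pos'].round(4),s['width'])
c=bot.get_calibration('wrist');im=bot.read_camera('wrist');cv2.imwrite('pics/w2.png',im)
h=cv2.cvtColor(im,cv2.COLOR_BGR2HSV)
n,l,st,ce=cv2.connectedComponentsWithStats(cv2.inRange(h,(0,150,70),(7,255,255)))
for i in range(1,n):
    if st[i,4]>60:print(ce[i].round(1),st[i],onz(c,*ce[i],s['tool_pos'][2]+.056).round(4))
```

```text
[0.4684 0.0273 0.1429] 0.3888375761206087
[265.2 321.6] [ 236  286   60   70 3323] [0.4693 0.0361 0.1989]
```

View pics/w2.png

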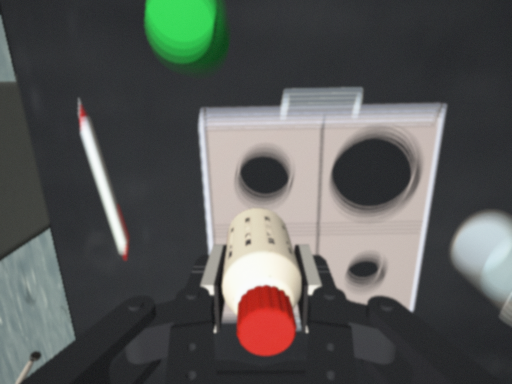

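The bottle is held upright over the 50 well, with its cap at (265,322). Descending.

Call:
{"method": "play_rows", "body": {
  "series": [
    {"translation": [0,0,0.035],"spin": 0},
    {"translation": [0,0,0.035],"spin": 0},
    {"translation": [0,0,0.025],"spin": 0},
    {"translation": [0,0,0.01],"spin": 0},
    {"translation": [0,0,0.003],"spin": 0}
  ]
}}

```text
time: 5.7
tool_pos: [0.4662, 0.0252, 0.0332]
tcp_rot: [-2.219, -2.22, 0.004]
wrist_force: [-9.0, 1.1, 13.8]
width: 0.388
```

Call:
{"method": "play_rows", "body": {
  "series": [
    {"translation": [0,0,0.0],"spin": 0},
    {"translation": [0,0,0.001],"spin": 0},
    {"translation": [0,0,0.001],"spin": 0}
  ]
}}

```text
time: 6.0
tool_pos: [0.4696, 0.0251, 0.0331]
tcp_rot: [2.219, 2.22, 0.004]
wrist_force: [-3.0, -1.3, 12.6]
width: 0.393
```

Call:
{"method": "play_rows", "body": {
  "series": [
    {"translation": [0,0,0],"spin": 0},
    {"translation": [0,0,0],"spin": 0},
    {"translation": [0,0,0],"spin": 0},
    {"translation": [0,0,0],"spin": 0}
  ],
  "jaw": 0.15
}}

```text
time: 6.4
tool_pos: [0.4676, 0.0254, 0.0313]
tcp_rot: [-2.221, -2.222, -0.0]
wrist_force: [-0.3, -0.1, -0.5]
width: 0.571
```

Call:
{"method": "play_rows", "body": {
  "series": [
    {"translation": [0,0,-0.02],"spin": 0},
    {"translation": [0,0,-0.04],"spin": 0},
    {"translation": [0,0,-0.05],"spin": 0},
    {"translation": [0,0,-0.04],"spin": 0},
    {"translation": [0,0,0],"spin": 0}
  ]
}}

```text
time: 6.9
tool_pos: [0.4725, 0.0254, 0.1883]
tcp_rot: [2.214, 2.216, 0.014]
wrist_force: [0.7, -1.0, 0.0]
width: 0.571
```

```bash
cat >> h.py <<'E'
def comps(im,lo,hi,amin=30):
    n,l,st,ce=cv2.connectedComponentsWithStats(cv2.inRange(cv2.cvtColor(im,cv2.COLOR_BGR2HSV),lo,hi))
    return [(ce[i],st[i]) for i in range(1,n) if st[i,4]>=amin]
E
python3 - <<'E'
from h import *
s=bot.read_state();print(s['tool_pos'].round(4),s['width'])
t=bot.read_camera('top');ct=bot.get_calibration('top');cv2.imwrite('pics/top1.png',t)
for ce,st in comps(t,(0,150,80),(7,255,255)): print(ce.round(1),st,onz(ct,*ce,.086).round(4))
c=bot.get_calibration('wrist');w=bot.read_camera('wrist')
for ce,st in comps(w,(0,150,70),(7,255,255)): print('w',ce.round(1),st,onz(c,*ce,.086).round(4))
E
```

```text
[0.4725 0.0254 0.1883] 0.5706315287718874
[506.4  43.8] [499  42  13   5  48] [ 0.9452 -0.7762  0.086 ]
[114.7 202. ] [108 196  14  13 147] [0.482  0.4039 0.086 ]
w [258.4 192.8] [247 180  24  26 477] [0.4691 0.0285 0.086 ]
```

The small bottle stands at (0.469, 0.0285), as intended. Next, the vial.

Call:
{"method": "play_rows", "body": {
  "series": [
    {"translation": [-0.04,0.0135,0],"spin": 0},
    {"translation": [-0.04,0.0135,0],"spin": 0},
    {"translation": [-0.04,0.0135,0],"spin": 0},
    {"translation": [-0.04,0.0135,0],"spin": 0},
    {"translation": [-0.04,0.0135,0],"spin": 0}
  ]
}}

```text
time: 7.5
tool_pos: [0.534, -0.1756, 0.1784]
tcp_rot: [-2.218, -2.219, 0.003]
wrist_force: [0.8, 1.3, 0.1]
width: 0.575
```

Call:
{"method": "play_rows", "body": {
  "series": [
    {"translation": [-0.04,0.0135,0],"spin": 0},
    {"translation": [-0.036,0.013,0],"spin": 0},
    {"translation": [0,0,0.02],"spin": 0},
    {"translation": [0,0,0],"spin": 0},
    {"translation": [0,0,0],"spin": 0}
  ]
}}

```text
time: 8.0
tool_pos: [0.5599, -0.2494, 0.1584]
tcp_rot: [-2.217, -2.218, 0.003]
wrist_force: [-0.1, -0.5, 0.1]
width: 0.572
```

Run:
```python
from h import *
s=bot.read_state();print(s['tool_pos'].round(4),s['width'])
c=bot.get_calibration('wrist');im=bot.read_camera('wrist')
p=proj(c,(.562,-.251,.04));print(p)
for ce,st in comps(im,(0,0,150),(180,70,255)):
    if abs(ce-p).max()<60:print(ce.round(1),st,onz(c,*ce,.049).round(4))
x,y=p.astype(int);cv2.imwrite('pics/v1.png',cv2.resize(im[y-60:y+60,x-60:x+60],(480,480),interpolation=cv2.INTER_CUBIC))
```

```text
[ 0.5599 -0.2494  0.1584] 0.5724072760224774
[264.28047268 191.41471565]
[264.3 197.5] [252 185  25  26 492] [ 0.562  -0.2535  0.049 ]
```

View pics/v1.png

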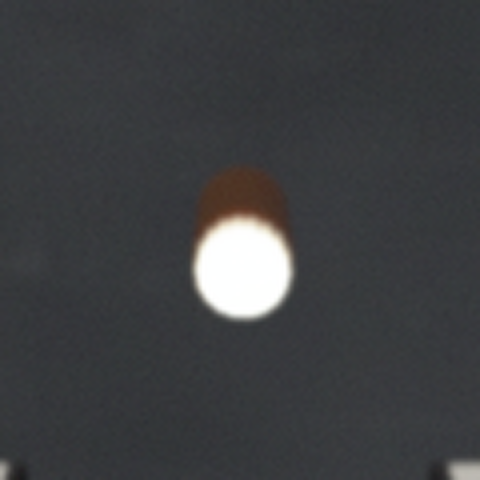

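The vial's cap shows round at crop (243,268), with no yaw visible and nothing near it. Descending to grip gently.

Call:
{"method": "play_rows", "body": {
  "series": [
    {"translation": [-0.003,0.002,0.03],"spin": 0},
    {"translation": [0,0,0.04],"spin": 0},
    {"translation": [0,0,0.04],"spin": 0},
    {"translation": [0,0,0.03],"spin": 0},
    {"translation": [0,0,0],"spin": 0}
  ]
}}

```text
time: 8.55
tool_pos: [0.5598, -0.2505, 0.0167]
tcp_rot: [-2.213, -2.217, 0.005]
wrist_force: [-0.7, -0.3, -0.3]
width: 0.578
```

Call:
{"method": "play_rows", "body": {
  "series": [
    {"translation": [0,0,0],"spin": 0},
    {"translation": [0,0,0],"spin": 0},
    {"translation": [0,0,0],"spin": 0},
    {"translation": [0,0,0],"spin": 0},
    {"translation": [0,0,0],"spin": 0}
  ],
  "jaw": -1,
  "force": 20
}}

```text
time: 9.05
tool_pos: [0.5657, -0.2544, 0.0237]
tcp_rot: [2.218, 2.219, 0.002]
wrist_force: [0.8, -0.5, 6.9]
width: 0.275
```

Call:
{"method": "play_rows", "body": {
  "series": [
    {"translation": [0,0,0],"spin": 0},
    {"translation": [0,0,0],"spin": 0},
    {"translation": [0,0,0],"spin": 0},
    {"translation": [0,0,0],"spin": 0}
  ]
}}

```text
time: 9.45
tool_pos: [0.5657, -0.2544, 0.0237]
tcp_rot: [2.218, 2.219, 0.002]
wrist_force: [-0.0, 0.1, 6.5]
width: 0.277
```

The width of 23.5 mm means the bar is gripped about 22° off its sides. I'll open slightly, spin 22.5° and close again.

Call:
{"method": "play_rows", "body": {
  "series": [
    {"translation": [0,0,0],"spin": 0},
    {"translation": [0,0,0],"spin": 0},
    {"translation": [0,0,0],"spin": 0}
  ],
  "jaw": -0.1
}}

```text
time: 9.75
tool_pos: [0.5635, -0.2534, 0.021]
tcp_rot: [-2.22, -2.222, 0.0]
wrist_force: [0.8, 0.4, -0.4]
width: 0.449
```

Call:
{"method": "play_rows", "body": {
  "series": [
    {"translation": [0,0,0],"spin": 1},
    {"translation": [0,0,0],"spin": 1},
    {"translation": [0,0,0],"spin": 1},
    {"translation": [0,0,0],"spin": 1},
    {"translation": [0,0,0],"spin": 0.5}
  ]
}}

```text
time: 10.25
tool_pos: [0.5634, -0.2534, 0.0208]
tcp_rot: [-2.613, -1.742, 0.001]
wrist_force: [0.6, 0.5, 0.5]
width: 0.452
```

Call:
{"method": "play_rows", "body": {
  "series": [
    {"translation": [0,0,0],"spin": 0},
    {"translation": [0,0,0],"spin": 0},
    {"translation": [0,0,0],"spin": 0},
    {"translation": [0,0,0],"spin": 0},
    {"translation": [0,0,0],"spin": 0}
  ],
  "jaw": -1
}}

```text
time: 10.75
tool_pos: [0.5638, -0.2536, 0.0212]
tcp_rot: [-2.611, -1.747, 0.0]
wrist_force: [0.0, 0.1, 0.9]
width: 0.295
```

Wider still (25 mm, the diagonal), so the other direction is right: −45°.

Call:
{"method": "play_rows", "body": {
  "series": [
    {"translation": [0,0,0],"spin": 0},
    {"translation": [0,0,0],"spin": 0},
    {"translation": [0,0,0],"spin": -1},
    {"translation": [0,0,0],"spin": -1},
    {"translation": [0,0,0],"spin": -1}
  ],
  "jaw": -0.1
}}

```text
time: 11.25
tool_pos: [0.5639, -0.2536, 0.0213]
tcp_rot: [2.357, 2.077, 0.0]
wrist_force: [-0.3, 0.4, 0.0]
width: 0.452
```

Call:
{"method": "play_rows", "body": {
  "series": [
    {"translation": [0,0,0],"spin": -1},
    {"translation": [0,0,0],"spin": -1},
    {"translation": [0,0,0],"spin": -1},
    {"translation": [0,0,0],"spin": -1},
    {"translation": [0,0,0],"spin": -1}
  ]
}}

```text
time: 11.75
tool_pos: [0.5639, -0.2536, 0.0213]
tcp_rot: [1.852, 2.538, 0.0]
wrist_force: [-0.6, -0.6, -0.4]
width: 0.447
```

Call:
{"method": "play_rows", "body": {
  "series": [
    {"translation": [0,0,0],"spin": -1},
    {"translation": [0,0,0],"spin": 0},
    {"translation": [0,0,0],"spin": 0}
  ]
}}

```text
time: 12.05
tool_pos: [0.5639, -0.2536, 0.0213]
tcp_rot: [1.747, 2.611, 0.0]
wrist_force: [-0.0, -0.4, 0.6]
width: 0.449
```

Call:
{"method": "play_rows", "body": {
  "series": [
    {"translation": [0,0,0],"spin": 0},
    {"translation": [0,0,0],"spin": 0},
    {"translation": [0,0,0],"spin": 0},
    {"translation": [0,0,0],"spin": 0},
    {"translation": [0,0,0],"spin": 0}
  ],
  "jaw": -1
}}

```text
time: 12.55
tool_pos: [0.564, -0.2536, 0.0213]
tcp_rot: [1.744, 2.613, 0.0]
wrist_force: [-0.2, -0.2, 1.2]
width: 0.217
```

The vial is held on its flats (18.4 mm). Lift, spin back and carry.

Call:
{"method": "play_rows", "body": {
  "series": [
    {"translation": [0,0,-0.03],"spin": 0},
    {"translation": [0,0,-0.03],"spin": 0.9},
    {"translation": [0,0,-0.03],"spin": 0.9},
    {"translation": [0,0,0],"spin": 0.9},
    {"translation": [0,0,0],"spin": 0.9}
  ]
}}

```text
time: 13.05
tool_pos: [0.565, -0.2541, 0.1132]
tcp_rot: [2.133, 2.302, 0.001]
wrist_force: [-0.3, -0.8, -0.4]
width: 0.216
```

Call:
{"method": "play_rows", "body": {
  "series": [
    {"translation": [0,0,0],"spin": 0.9},
    {"translation": [0.04,0,0],"spin": 0},
    {"translation": [0.04,0,0],"spin": 0},
    {"translation": [0.04,0,0],"spin": 0},
    {"translation": [0.04,0.002,0],"spin": 0}
  ]
}}

```text
time: 13.55
tool_pos: [0.5652, -0.0922, 0.1111]
tcp_rot: [-2.221, -2.221, 0.0]
wrist_force: [0.7, 1.3, -0.6]
width: 0.218
```

Call:
{"method": "play_rows", "body": {
  "series": [
    {"translation": [0.03,0,0],"spin": 0},
    {"translation": [0,0,0],"spin": 0},
    {"translation": [0,0,0],"spin": 0}
  ]
}}

```text
time: 13.85
tool_pos: [0.5657, -0.063, 0.1112]
tcp_rot: [2.218, 2.224, -0.001]
wrist_force: [1.0, -1.1, 0.8]
width: 0.216
```

Run:
```python
from h import *
s=bot.read_state();print(s['tool_pos'].round(4),s['width'])
c=bot.get_calibration('wrist');im=bot.read_camera('wrist');cv2.imwrite('pics/w3.png',im)
zt=s['tool_pos'][2]+.031
for ce,st in comps(im,(0,0,150),(180,70,255),100):
    if ce[1]>150 and st[4]<6000:print(ce.round(1),st,onz(c,*ce,zt).round(4))
for x in((.564,.033),(.566,-.063),(.470,-.065)):print(proj(c,(*x,.021)).round(1))
```

```text
[ 0.5657 -0.063   0.1112] 0.2156718185172276
[259.3 256.1] [244 255  34   5 104] [ 0.5646 -0.0438  0.1422]
[260.2 290.6] [ 238  266   45   49 1779] [ 0.565  -0.0598  0.1422]
[505.2 321.7] [495 303  17  31 296] [ 0.6696 -0.075   0.1422]
[259.4  66.7]
[261.7 200.1]
[138.2 202.1]
```

View pics/w3.png

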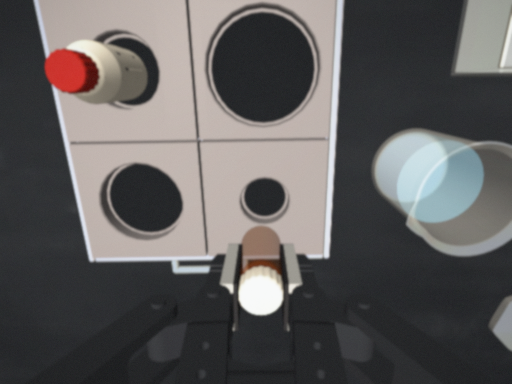

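The vial is held over the 38 well, which shows at (265,198); I expected (262,200), about 3 mm off. Shifting +2 mm in x and descending.

Call:
{"method": "play_rows", "body": {
  "series": [
    {"translation": [0,0.002,0.03],"spin": 0},
    {"translation": [0,0,0.03],"spin": 0},
    {"translation": [0,0,0.015],"spin": 0},
    {"translation": [0,0,0.004],"spin": 0},
    {"translation": [0,0,0],"spin": 0}
  ]
}}

```text
time: 14.4
tool_pos: [0.5673, -0.0644, 0.032]
tcp_rot: [-2.221, -2.22, 0.002]
wrist_force: [-0.0, -0.6, 0.1]
width: 0.216
```

Call:
{"method": "play_rows", "body": {
  "series": [
    {"translation": [0,0,0.001],"spin": 0},
    {"translation": [0,0,0.001],"spin": 0},
    {"translation": [0,0,0],"spin": 0}
  ]
}}

```text
time: 14.7
tool_pos: [0.5684, -0.0638, 0.031]
tcp_rot: [2.22, 2.221, 0.001]
wrist_force: [0.3, 0.5, -0.5]
width: 0.212
```

Call:
{"method": "play_rows", "body": {
  "series": [
    {"translation": [0,0,0.001],"spin": 0},
    {"translation": [0,0,0],"spin": 0}
  ]
}}

```text
time: 14.9
tool_pos: [0.5684, -0.0637, 0.0303]
tcp_rot: [2.22, 2.222, 0.001]
wrist_force: [-1.4, 1.1, 4.5]
width: 0.218
```

Call:
{"method": "play_rows", "body": {
  "series": [
    {"translation": [0,0,0],"spin": 0},
    {"translation": [0,0,0],"spin": 0},
    {"translation": [0,0,0],"spin": 0},
    {"translation": [0,0,0],"spin": 0}
  ],
  "jaw": -0.1
}}

```text
time: 15.3
tool_pos: [0.5676, -0.0635, 0.0291]
tcp_rot: [-2.22, -2.222, 0.0]
wrist_force: [0.1, -1.0, -0.1]
width: 0.451
```

Call:
{"method": "play_rows", "body": {
  "series": [
    {"translation": [0,0,-0.02],"spin": 0},
    {"translation": [0,0,-0.03],"spin": 0},
    {"translation": [0,0,-0.05],"spin": 0},
    {"translation": [0,0,-0.05],"spin": 0},
    {"translation": [0,0,-0.02],"spin": 0}
  ]
}}

```text
time: 15.8
tool_pos: [0.5707, -0.064, 0.2054]
tcp_rot: [2.216, 2.217, 0.008]
wrist_force: [1.5, -0.4, 0.5]
width: 0.45
```

Run:
```python
from h import *
s=bot.read_state();print(s['tool_pos'].round(4),s['width'])
c=bot.get_calibration('wrist');im=bot.read_camera('wrist');cv2.imwrite('pics/w4.png',im)
for ce,st in comps(im,(0,0,180),(180,60,255),100):
    if 15<st[2]<50:print(ce.round(1),st,onz(c,*ce,.058).round(4))
```

```text
[ 0.5707 -0.064   0.2054] 0.449639948645512
[ 17.8 101.7] [  0  45  40 106 833] [0.3604 0.0068 0.058 ]
[412.  188.2] [387 169  45  30 162] [ 0.7166 -0.0724  0.058 ]
[456.1 258. ] [438 247  43  28 382] [ 0.7742 -0.1481  0.058 ]
[ 17.5 354.4] [  0 351  37  10 177] [ 0.293  -0.2715  0.058 ]
[368.4 373.4] [360 359  24  25 351] [ 0.7002 -0.303   0.058 ]
```

View pics/w4.png

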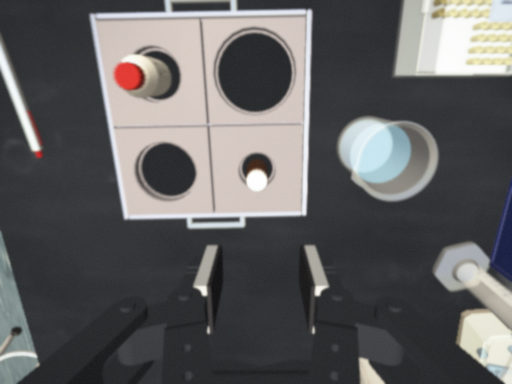

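The vial stands in the 38 well with its cap at (257,180). Now the tall jar.

Call:
{"method": "play_rows", "body": {
  "series": [
    {"translation": [0.04,-0.021,-0.005],"spin": 0},
    {"translation": [0.042,-0.021,0],"spin": 0},
    {"translation": [0.042,-0.021,0],"spin": 0},
    {"translation": [0.042,-0.021,0],"spin": 0},
    {"translation": [0.042,-0.021,0],"spin": 0}
  ],
  "jaw": 1
}}

```text
time: 16.35
tool_pos: [0.461, 0.1455, 0.2033]
tcp_rot: [-2.221, -2.221, 0.001]
wrist_force: [0.2, 0.3, 0.3]
width: 0.999
```

Call:
{"method": "play_rows", "body": {
  "series": [
    {"translation": [0.042,-0.021,0],"spin": 0},
    {"translation": [0.042,-0.021,0],"spin": 0},
    {"translation": [0.042,-0.02,0],"spin": 0},
    {"translation": [0,0,0],"spin": 0},
    {"translation": [0,0,0],"spin": 0}
  ]
}}

```text
time: 16.85
tool_pos: [0.3995, 0.2709, 0.2034]
tcp_rot: [2.217, 2.226, -0.002]
wrist_force: [0.6, -0.3, -0.3]
width: 1.0
```

Run:
```python
from h import *
s=bot.read_state();print(s['tool_pos'].round(4),s['width'])
c=bot.get_calibration('wrist');im=bot.read_camera('wrist');cv2.imwrite('pics/w5.png',im)
for ce,st in comps(im,(105,150,60),(122,255,255),200):print(ce.round(1),st,onz(c,*ce,.120).round(4))
for ce,st in comps(im,(0,150,70),(7,255,255),100):print('red',ce.round(1),st,onz(c,*ce,.084).round(4))
print(proj(c,(.401,.271,.122)))
```

```text
[0.3995 0.2709 0.2034] 1.0002244427303162
[265.6 202.5] [ 233  170   66   65 3363] [0.4027 0.2713 0.12  ]
red [375.1  21.1] [ 348    0   57   48 2252] [0.4822 0.4001 0.084 ]
[263.32418591 203.8367789 ]
```

View pics/w5.png

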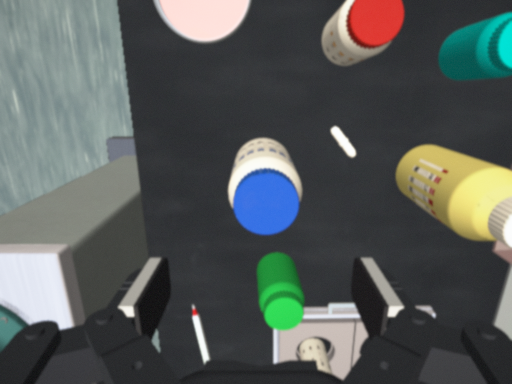

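The tall jar's cap is at (266,203), so I shift +3 mm in x. Descending to TCP z 0.06.

Call:
{"method": "play_rows", "body": {
  "series": [
    {"translation": [0.001,0.003,0.03],"spin": 0},
    {"translation": [0,0,0.03],"spin": 0},
    {"translation": [0,0,0.04],"spin": 0},
    {"translation": [0,0,0.04],"spin": 0},
    {"translation": [0,0,0.003],"spin": 0}
  ]
}}

```text
time: 17.4
tool_pos: [0.3997, 0.2669, 0.0558]
tcp_rot: [-2.222, -2.217, 0.018]
wrist_force: [-1.8, -0.5, -0.7]
width: 1.002
```

Call:
{"method": "play_rows", "body": {
  "series": [
    {"translation": [0,0,0],"spin": 0},
    {"translation": [0,0,0],"spin": 0},
    {"translation": [0,0,0],"spin": 0},
    {"translation": [0,0,0],"spin": 0},
    {"translation": [0,0,0],"spin": 0}
  ],
  "jaw": -1,
  "force": 45
}}

```text
time: 17.9
tool_pos: [0.4051, 0.2723, 0.0632]
tcp_rot: [2.219, 2.222, 0.006]
wrist_force: [0.9, -0.1, 3.8]
width: 0.703
```

Call:
{"method": "play_rows", "body": {
  "series": [
    {"translation": [0,0,0],"spin": 0},
    {"translation": [0,0,0],"spin": 0},
    {"translation": [0,0,0],"spin": 0}
  ]
}}

```text
time: 18.2
tool_pos: [0.4051, 0.2724, 0.0631]
tcp_rot: [2.219, 2.222, 0.006]
wrist_force: [0.2, 0.6, 6.3]
width: 0.702
```

Call:
{"method": "play_rows", "body": {
  "series": [
    {"translation": [0,0,-0.03],"spin": 0},
    {"translation": [0,0,-0.04],"spin": 0},
    {"translation": [0,0,-0.04],"spin": 0},
    {"translation": [0,0,-0.02],"spin": 0},
    {"translation": [0,0,0],"spin": 0}
  ]
}}

```text
time: 18.7
tool_pos: [0.4053, 0.2726, 0.1947]
tcp_rot: [2.219, 2.221, 0.01]
wrist_force: [0.3, 1.0, -2.9]
width: 0.701
```

Call:
{"method": "play_rows", "body": {
  "series": [
    {"translation": [-0.02,0.013,0],"spin": 0},
    {"translation": [-0.034,0.023,0],"spin": 0},
    {"translation": [-0.034,0.023,0],"spin": 0},
    {"translation": [-0.034,0.023,0],"spin": 0},
    {"translation": [-0.034,0.023,0],"spin": 0}
  ]
}}

```text
time: 19.2
tool_pos: [0.5073, 0.1138, 0.1882]
tcp_rot: [-2.218, -2.221, 0.006]
wrist_force: [1.3, 0.2, -3.1]
width: 0.699
```

Call:
{"method": "play_rows", "body": {
  "series": [
    {"translation": [-0.034,0.023,0],"spin": 0},
    {"translation": [-0.034,0.023,0],"spin": 0},
    {"translation": [-0.015,0.01,0],"spin": 0},
    {"translation": [0,0,0],"spin": 0},
    {"translation": [0,0,0],"spin": 0}
  ]
}}

```text
time: 19.7
tool_pos: [0.5631, 0.0327, 0.1891]
tcp_rot: [-2.219, -2.219, 0.004]
wrist_force: [0.1, -0.7, -3.0]
width: 0.701
```

Run:
```python
from h import *
s=bot.read_state();print(s['tool_pos'].round(4),s['tcp_rot'].round(3),s['width'])
c=bot.get_calibration('wrist');im=bot.read_camera('wrist');cv2.imwrite('pics/w6.png',im)
for ce,st in comps(im,(105,150,60),(122,255,255),500):print(ce.round(1),st,onz(c,*ce,s['tool_pos'][2]+.059).round(4))
print(proj(c,(.566,.0335,.021)).round())
cs=bot.get_calibration('scene');ct=bot.get_calibration('top');S=bot.read_camera('scene');T=bot.read_camera('top')
for k,i in(('s',S),('t',T)):
    for ce,st in comps(i,(105,150,60),(122,255,255),60):print(k,ce.round(1),st[4])
```

```text
[0.5631 0.0327 0.1891] [-2.219 -2.219  0.004] 0.7014931665950342
[264.9 316.8] [  191   258   149   114 12809] [0.5642 0.0459 0.2481]
[265. 174.]
s [188.  110.4] 137
s [305.  131.1] 97
s [231.  160.8] 80
s [ 73.3 224.2] 413
s [ 82.2 234. ] 208
s [ 18.7 278.2] 267
t [282.9  72.7] 908
t [116.3  76.2] 78
t [37.3 78.5] 350
t [230.1  83.9] 70
t [264.4  84.4] 148
t [387.3 199. ] 302
```

View pics/w6.png

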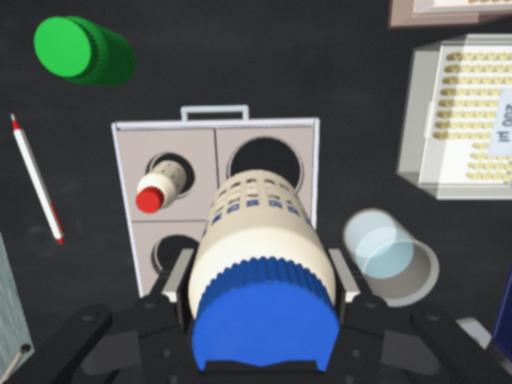

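The jar is held upright, and the 78 well's rim in view matches the prediction. Correct slightly and descend.

Call:
{"method": "play_rows", "body": {
  "series": [
    {"translation": [0.001,0.002,0.03],"spin": 0},
    {"translation": [0,0,0.035],"spin": 0},
    {"translation": [0,0,0.03],"spin": 0},
    {"translation": [0,0,0.015],"spin": 0},
    {"translation": [0,0,0.004],"spin": 0}
  ]
}}

```text
time: 20.35
tool_pos: [0.5645, 0.0343, 0.0751]
tcp_rot: [-2.217, -2.222, 0.005]
wrist_force: [-0.0, 0.9, -3.3]
width: 0.702
```

Call:
{"method": "play_rows", "body": {
  "series": [
    {"translation": [0,0,0],"spin": 0},
    {"translation": [0,0,0.001],"spin": 0},
    {"translation": [0,0,0.001],"spin": 0}
  ]
}}

```text
time: 20.65
tool_pos: [0.5684, 0.0335, 0.0773]
tcp_rot: [2.219, 2.22, 0.004]
wrist_force: [-0.6, -0.2, -3.0]
width: 0.699
```

Call:
{"method": "play_rows", "body": {
  "series": [
    {"translation": [0,0,0.002],"spin": 0},
    {"translation": [0,0,0.002],"spin": 0},
    {"translation": [0,0,0.001],"spin": 0},
    {"translation": [0,0,0],"spin": 0}
  ]
}}

```text
time: 21.05
tool_pos: [0.5675, 0.0336, 0.0723]
tcp_rot: [2.22, 2.222, 0.002]
wrist_force: [-3.6, 0.9, 6.5]
width: 0.7
```

Contact at 0.072, as predicted. Release.

Call:
{"method": "play_rows", "body": {
  "series": [
    {"translation": [0,0,0],"spin": 0},
    {"translation": [0,0,0],"spin": 0},
    {"translation": [0,0,0],"spin": 0},
    {"translation": [0,0,0],"spin": 0}
  ],
  "jaw": 0.8
}}

```text
time: 21.45
tool_pos: [0.5668, 0.0334, 0.0703]
tcp_rot: [2.221, 2.222, 0.0]
wrist_force: [-0.1, 0.5, 0.6]
width: 0.899
```

Call:
{"method": "play_rows", "body": {
  "series": [
    {"translation": [0,0,-0.02],"spin": 0},
    {"translation": [0,0,-0.03],"spin": 0},
    {"translation": [0,0,-0.05],"spin": 0},
    {"translation": [0,0,-0.05],"spin": 0},
    {"translation": [0,0,0],"spin": 0}
  ]
}}

```text
time: 21.95
tool_pos: [0.5721, 0.0335, 0.2295]
tcp_rot: [2.213, 2.215, 0.018]
wrist_force: [1.7, 0.6, 1.0]
width: 0.901
```

Run:
```python
from h import *
s=bot.read_state();print(s['tool_pos'].round(4),s['width'])
c=bot.get_calibration('wrist');im=bot.read_camera('wrist')
for ce,st in comps(im,(105,150,60),(122,255,255),500):print(ce.round(1),st,onz(c,*ce,.129).round(4))
```

```text
[0.5721 0.0335 0.2295] 0.9011843316352294
[496.3 260.1] [ 464  120   48  233 3968] [ 0.7799 -0.0265  0.129 ]
[249.2 195.1] [ 220  165   60   60 2791] [0.5641 0.0343 0.129 ]
```

The tall jar stands at (0.564, 0.034). Now the medium jar, passing above the necked bottle.

Call:
{"method": "play_rows", "body": {
  "series": [
    {"translation": [0.04,-0.009,0],"spin": 0},
    {"translation": [0.042,-0.01,0],"spin": 0},
    {"translation": [0.042,-0.01,0],"spin": 0},
    {"translation": [0.042,-0.01,0],"spin": 0},
    {"translation": [0.042,-0.01,0],"spin": 0}
  ],
  "jaw": 1
}}

```text
time: 22.5
tool_pos: [0.516, 0.2424, 0.2183]
tcp_rot: [-2.22, -2.221, 0.004]
wrist_force: [-0.2, 1.0, -0.2]
width: 1.007
```

Call:
{"method": "play_rows", "body": {
  "series": [
    {"translation": [0.042,-0.01,0],"spin": 0},
    {"translation": [0.042,-0.01,0],"spin": 0},
    {"translation": [0.042,-0.01,0],"spin": 0},
    {"translation": [0.036,-0.006,0],"spin": 0},
    {"translation": [0,0,0],"spin": 0}
  ]
}}

```text
time: 23.0
tool_pos: [0.4792, 0.4069, 0.2179]
tcp_rot: [-2.214, -2.226, 0.003]
wrist_force: [0.1, -0.4, 0.4]
width: 0.997
```

Run:
```python
from h import *
s=bot.read_state();print(s['tool_pos'].round(4),s['width'])
c=bot.get_calibration('wrist');im=bot.read_camera('wrist');cv2.imwrite('pics/w7.png',im)
for ce,st in comps(im,(0,150,70),(7,255,255),200):print('red',ce.round(1),st,onz(c,*ce,.084).round(4))
for y in(.44,.45,.46):print(y,[proj(c,(.48,y,z)).round() for z in(.0,.08,.12)])
```

```text
[0.4792 0.4069 0.2179] 0.9974659318129693
red [265.2 189.2] [ 245  168   42   43 1432] [0.4827 0.4022 0.084 ]
0.44 [array([262., 135.]), array([263., 147.]), array([263., 156.])]
0.45 [array([262., 126.]), array([263., 136.]), array([263., 143.])]
0.46 [array([263., 116.]), array([263., 124.]), array([263., 130.])]
```

View pics/w7.png

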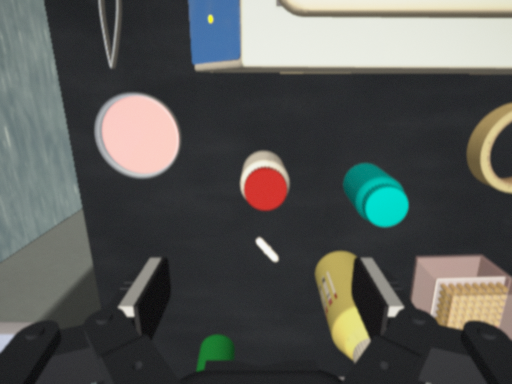

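The red cap is at (265,189), the balance edge is clear at about y = 0.50, and the turquoise look-alike is clear of the fingers. Descending.

Call:
{"method": "play_rows", "body": {
  "series": [
    {"translation": [-0.004,0.003,0.03],"spin": 0},
    {"translation": [0,0,0.04],"spin": 0},
    {"translation": [0,0,0.04],"spin": 0},
    {"translation": [0,0,0.04],"spin": 0},
    {"translation": [0,0,0.034],"spin": 0}
  ]
}}

```text
time: 23.55
tool_pos: [0.4833, 0.3966, 0.0329]
tcp_rot: [-2.222, -2.221, 0.006]
wrist_force: [0.0, 0.1, 0.5]
width: 1.0
```

Call:
{"method": "play_rows", "body": {
  "series": [
    {"translation": [0,0,0],"spin": 0},
    {"translation": [0,0,0],"spin": 0}
  ]
}}

```text
time: 23.75
tool_pos: [0.4839, 0.3977, 0.0353]
tcp_rot: [-2.222, -2.221, 0.005]
wrist_force: [1.2, -0.0, 0.5]
width: 0.999
```

Call:
{"method": "play_rows", "body": {
  "series": [
    {"translation": [0,0,0],"spin": 0},
    {"translation": [0,0,0],"spin": 0},
    {"translation": [0,0,0],"spin": 0},
    {"translation": [0,0,0],"spin": 0},
    {"translation": [0,0,0],"spin": 0}
  ],
  "jaw": -1,
  "force": 35
}}

```text
time: 24.25
tool_pos: [0.4853, 0.4005, 0.039]
tcp_rot: [2.22, 2.222, 0.005]
wrist_force: [-3.1, -0.8, 5.4]
width: 0.545
```

Call:
{"method": "play_rows", "body": {
  "series": [
    {"translation": [0,0,0],"spin": 0},
    {"translation": [0,0,0],"spin": 0},
    {"translation": [0,0,0],"spin": 0}
  ]
}}

```text
time: 24.55
tool_pos: [0.4853, 0.4006, 0.0391]
tcp_rot: [2.22, 2.222, 0.005]
wrist_force: [-2.3, -0.8, 6.6]
width: 0.547
```

Call:
{"method": "play_rows", "body": {
  "series": [
    {"translation": [0,0,-0.03],"spin": 0},
    {"translation": [0,0,-0.04],"spin": 0},
    {"translation": [0,0,-0.04],"spin": 0},
    {"translation": [0,0,-0.03],"spin": 0},
    {"translation": [-0.02,-0.001,0],"spin": 0}
  ]
}}

```text
time: 25.05
tool_pos: [0.487, 0.3834, 0.1841]
tcp_rot: [2.217, 2.223, 0.022]
wrist_force: [1.9, 0.9, -1.3]
width: 0.54
```

Call:
{"method": "play_rows", "body": {
  "series": [
    {"translation": [-0.041,-0.001,0],"spin": 0},
    {"translation": [-0.041,-0.001,0],"spin": 0},
    {"translation": [-0.041,-0.001,0],"spin": 0},
    {"translation": [-0.041,-0.001,0],"spin": 0},
    {"translation": [-0.041,-0.001,0],"spin": 0}
  ]
}}

```text
time: 25.55
tool_pos: [0.4772, 0.172, 0.1754]
tcp_rot: [-2.22, -2.223, 0.002]
wrist_force: [0.3, -0.4, -1.3]
width: 0.546
```

Call:
{"method": "play_rows", "body": {
  "series": [
    {"translation": [-0.041,-0.001,0],"spin": 0},
    {"translation": [-0.041,-0.001,0],"spin": 0},
    {"translation": [-0.041,-0.001,0],"spin": 0},
    {"translation": [-0.041,-0.001,0],"spin": 0},
    {"translation": [-0.041,-0.001,0],"spin": 0}
  ]
}}

```text
time: 26.05
tool_pos: [0.4721, -0.0325, 0.1756]
tcp_rot: [-2.22, -2.222, 0.001]
wrist_force: [0.0, -0.0, -1.6]
width: 0.545
```

Call:
{"method": "play_rows", "body": {
  "series": [
    {"translation": [-0.03,-0.003,0],"spin": 0},
    {"translation": [0,0,0],"spin": 0},
    {"translation": [0,0,0],"spin": 0},
    {"translation": [0,0,0],"spin": 0}
  ]
}}

```text
time: 26.45
tool_pos: [0.4701, -0.06, 0.1758]
tcp_rot: [-2.22, -2.222, 0.0]
wrist_force: [-0.4, 0.6, -2.3]
width: 0.545
```

Run:
```python
from h import *
s=bot.read_state();print(s['tool_pos'].round(4),s['width'])
c=bot.get_calibration('wrist');im=bot.read_camera('wrist');cv2.imwrite('pics/w8.png',im)
for ce,st in comps(im,(0,150,70),(7,255,255),200):print('red',ce.round(1),st,onz(c,*ce,s['tool_pos'][2]+.043).round(4))
print(proj(c,(.471,-.064,.021)).round())
```

```text
[ 0.4701 -0.06    0.1758] 0.5449224811282473
red [261.3  81. ] [248  67  28  29 631] [0.4698 0.024  0.2188]
red [265.2 309.8] [ 212  256  108  107 8996] [ 0.4714 -0.0568  0.2188]
[262. 182.]
```

View pics/w8.png

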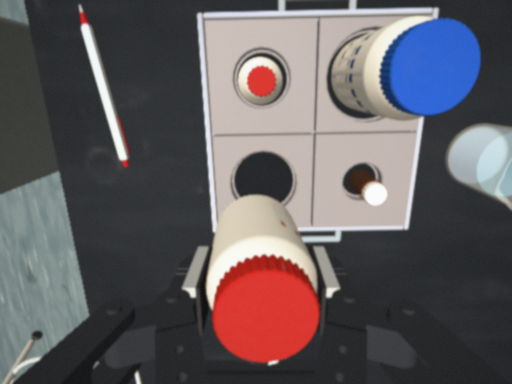

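The jar is held, and the 64 well is at (264,182), matching the prediction. The other three stand in place. Shift −6 mm in y and descend.

Call:
{"method": "play_rows", "body": {
  "series": [
    {"translation": [-0.006,0.001,0.02],"spin": 0},
    {"translation": [0,0,0.035],"spin": 0},
    {"translation": [0,0,0.035],"spin": 0},
    {"translation": [0,0,0.025],"spin": 0},
    {"translation": [0,0,0.007],"spin": 0}
  ]
}}

```text
time: 27.0
tool_pos: [0.4688, -0.0649, 0.051]
tcp_rot: [-2.214, -2.221, 0.006]
wrist_force: [-1.1, -0.2, -2.9]
width: 0.544
```

Call:
{"method": "play_rows", "body": {
  "series": [
    {"translation": [0,0,0.001],"spin": 0},
    {"translation": [0,0,0.001],"spin": 0},
    {"translation": [0,0,0],"spin": 0},
    {"translation": [0,0,0],"spin": 0}
  ]
}}

```text
time: 27.4
tool_pos: [0.4731, -0.0668, 0.0538]
tcp_rot: [2.219, 2.221, 0.003]
wrist_force: [-0.0, -0.4, -1.1]
width: 0.545
```

Call:
{"method": "play_rows", "body": {
  "series": [
    {"translation": [0,0,0.002],"spin": 0},
    {"translation": [0,0,0.002],"spin": 0},
    {"translation": [0,0,0.002],"spin": 0},
    {"translation": [0,0,0],"spin": 0}
  ]
}}

```text
time: 27.8
tool_pos: [0.4722, -0.0669, 0.048]
tcp_rot: [2.22, 2.222, -0.0]
wrist_force: [-4.9, 0.2, 11.9]
width: 0.543
```

Floor contact at 0.048, as predicted. Release, retreat and look.

Call:
{"method": "play_rows", "body": {
  "series": [
    {"translation": [0,0,0],"spin": 0},
    {"translation": [0,0,0],"spin": 0},
    {"translation": [0,0,0],"spin": 0},
    {"translation": [0,0,0],"spin": 0}
  ],
  "jaw": 0.5
}}

```text
time: 28.2
tool_pos: [0.4716, -0.0666, 0.0461]
tcp_rot: [-2.22, -2.222, 0.0]
wrist_force: [-0.1, -0.1, 0.1]
width: 0.749
```

Call:
{"method": "play_rows", "body": {
  "series": [
    {"translation": [0,0,-0.02],"spin": 0},
    {"translation": [0,0,-0.03],"spin": 0},
    {"translation": [0,0,-0.05],"spin": 0},
    {"translation": [0,0,-0.05],"spin": 0},
    {"translation": [-0.01,0,-0.03],"spin": 0}
  ]
}}

```text
time: 28.7
tool_pos: [0.4733, -0.0764, 0.2305]
tcp_rot: [2.217, 2.221, 0.005]
wrist_force: [0.1, 0.3, -0.3]
width: 0.751
```

Call:
{"method": "play_rows", "body": {
  "series": [
    {"translation": [-0.04,0,-0.01],"spin": 0},
    {"translation": [-0.04,0,0],"spin": 0},
    {"translation": [-0.04,0,0],"spin": 0},
    {"translation": [0,0,0],"spin": 0},
    {"translation": [0,0,0],"spin": 0}
  ]
}}

```text
time: 29.2
tool_pos: [0.4715, -0.1971, 0.2358]
tcp_rot: [-2.222, -2.219, -0.0]
wrist_force: [-0.1, -0.1, -0.4]
width: 0.748
```

Run:
```python
from h import *
t=bot.read_camera('top');s=bot.read_camera('scene');w=bot.read_camera('wrist');cw=bot.get_calibration('wrist');cs=bot.get_calibration('scene');ct=bot.get_calibration('top')
print(bot.read_state()['tool_pos'].round(3))
for n,im,c in(('top',t,ct),('scene',s,cs),('wrist',w,cw)):
    for ce,st in comps(im,(105,150,60),(122,255,255),60):print(n,'blue',ce.round(1),onz(c,*ce,.129 if n!='top' or ce[0]<350 else .099).round(3))
    for ce,st in comps(im,(0,150,70),(8,255,255),15):print(n,'red',ce.round(1),onz(c,*ce,.092).round(3))
a=cv2.resize(s[155:255,190:320],(520,400),interpolation=cv2.INTER_CUBIC)
cv2.imwrite('pics/end.png',np.hstack([a,cv2.resize(w[:,:],(280,210)) if 0 else cv2.resize(w[0:384,120:390],(280,400))]))
```

```text
[ 0.472 -0.196  0.236]
top blue [289.9  71.9] [ 0.849 -0.109  0.129]
top blue [174.5  75.4] [0.848 0.229 0.129]
top blue [116.3  76.2] [0.85  0.401 0.129]
top blue [36.6 78.5] [0.85  0.638 0.129]
top blue [239.8  84.8] [0.813 0.038 0.129]
top blue [269.8  84.5] [ 0.811 -0.05   0.129]
top blue [297.6  82.8] [ 0.814 -0.13   0.129]
top blue [242.2 167.4] [0.565 0.034 0.129]
top blue [381.1 197.4] [ 0.476 -0.354  0.099]
top red [506.3  43.7] [ 0.942 -0.772  0.092]
top red [277.3 202.4] [ 0.469 -0.062  0.092]
top red [245.2 203.4] [0.469 0.029 0.092]
scene blue [195.7 102.8] [ 0.93  -0.304  0.129]
scene blue [305.3 131.2] [ 0.457 -0.336  0.129]
scene blue [171.3 170.2] [0.794 0.072 0.129]
scene blue [234.2 184.9] [0.563 0.037 0.129]
scene blue [ 71.3 226.1] [0.929 0.417 0.129]
scene blue [ 82.2 234. ] [0.877 0.426 0.129]
scene blue [ 17.3 279.3] [0.929 0.629 0.129]
scene red [244.8  49.9] [ 0.981 -0.832  0.092]
scene red [140.1 125.1] [ 1.079 -0.118  0.092]
scene red [127.2 132.5] [ 1.096 -0.058  0.092]
scene red [ 88.1 169.8] [1.089 0.174 0.092]
scene red [272.  182.8] [ 0.467 -0.062  0.092]
scene red [260.2 201.6] [0.465 0.036 0.092]
wrist blue [261.1 337. ] [ 0.472 -0.342  0.129]
wrist red [258.7  23.9] [ 0.469 -0.064  0.092]
wrist red [129.5  23.3] [ 0.365 -0.064  0.092]
```

View pics/end.png

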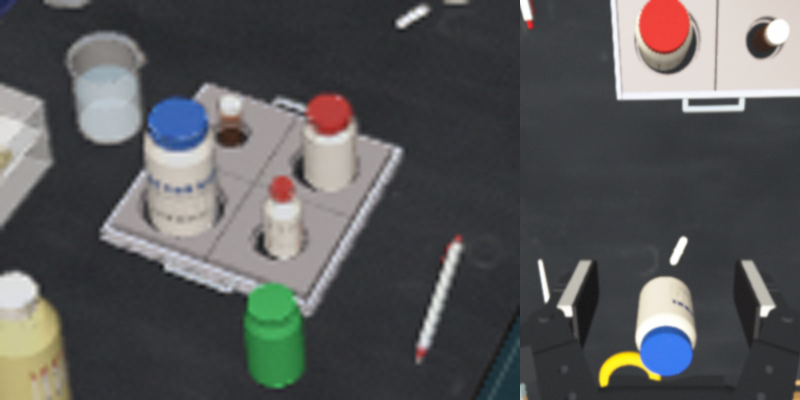

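All four stand upright in their wells, and the squat jar's cap in the scene view is unmoved, at (305.3,131.2) against (305.0,131.1) at the start. Handing in.

```bash
python3 -c "
from workcell import bot
print(bot.finish_job())"
```

```text
the job is handed in; nothing more can be done
None
```

The caddy is packed and handed in at about 29 s. The tall jar is in the 78 mm well, the medium jar in the 64, the small bottle in the 50 and the vial in the 38. The hand-in gave no verdict.

**Placing:** Measured by camera, the tall jar, medium jar and small bottle are within about 3 mm of their wells' centres. I did not measure the vial's final position; the pictures show it upright inside its well. All four met the well floor at the expected height, by the wrist force. The last picture shows all four upright, with the gripper clear and the wrist force about zero.

**Look-alikes:** The squat jar's cap is at the same scene pixel as at the start, within 0.3 px. The necked bottle was never approached closely and looks upright in the last picture, but I did not re-measure it. The green and turquoise ones were not touched.

**Checks that disagreed:**
- The vial was first gripped about 22° off its flat sides (23.5 mm wide). I tried one direction, which was worse, then re-gripped the other way at 18.4 mm.
- The wrist camera put the caddy about 3 mm further along x than the top camera did, so I adjusted for it from the vial onward.
- The final top-camera reading of the squat jar was off by 17 mm. I put that down to the arm covering part of its cap, since the scene view shows no movement.

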